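Move a carpenter's tote to the free hook stand

ROBOT

A 7-joint arm with a two-finger parallel gripper is mounted at the origin on the work surface. World frame = base frame: x ahead of the robot, y to its left, z up, the work surface at z = 0. Lengths are in m, angles in degrees, forces in N, time in s.
With the tool pointing down it reaches from about 0.425 to 0.875 m from the base axis. Payload 4.7 kg.
Tool frame: the origin (TCP) lies at the very end of the fingers, on their centre line; the grasp point (between the pads) lies 19 mm behind it (env.grip_point_offset is the distance from the TCP to the grasp point, in m); z points along the fingers, y is the line along which they close (so a half turn about z gives the same grasp; the last joint's range is limited). The gripper opens to 87 mm and grips with 3 to 60 N. Pads are 19 mm wide; open, the fingers measure 117 mm over their backs; the gripper's body (75 mm by 190 mm) begins 51 mm behind the grasp point.
Start: joints at [72.599, 18.392, -4.016, 83.108, 1.295, 78.541, -3.26], TCP at [0.203, -0.617, 0.223] pointing down, gripper open.
Joint ranges: [-163.93, 163.93], [-17.29, 119.83], [-79.2, 71.16], [3.27, 140.29], [-89.18, 269.18], [5.43, 117.66], [-154.24, 154.24]. Speed limits (degrees/s): [147.25, 147.25, 180, 180, 180, 180, 180].

INTERFACE

Orientations are given as [roll, pitch, yaw] about the fixed x, y, z axes, in that order (R = Rz(yaw) Ry(pitch) Rx(roll)).
In Python, from cell import env gives the robot as it stands.
- The arm moves only by the tool jog_arm, never from a script. Its argument "motion" is a list of rows, each an object of numbers: "x", "y", "z": the shift along the tool's x, y, z in cm; "ax", "ay", "az": the turn, a rotation vector about the tool's x, y, z in degrees. In form: [{"x": .., "y": .., "z": .., "ax": .., "ay": .., "az": ..}, ...]. A call has exactly 5 rows; each row shifts and turns the commanded pose from where the row before left it, along the tool's axes as they then stand; what a row does not reach is not made up. A row lasts 1/10 s, in which the tool goes at most 50 mm and 8.59 degrees, less where a joint would pass 70% of its speed; a pose out of reach is approached as far as the arm can. A call is refused whole if a number of a shift passes 5 or a number of a turn 8.59, either way. A call with a gripper value outside its range is refused whole. "claw" is the gripper command: -1 is shut, 1 is fully open, values between are in proportion, set as the call begins (left out, the last holds). The fingers move at their own pace and stop on an object; "squeeze" is the grip in N (left out, the last holds). Time passes only in rows, so rows that do not move let the fingers close, or fill a call up. It gives the time, the measured TCP pose, the force, the opening and the grip force at its end, in the units of the state.
- env.get_obs(): the state, without advancing time (a new reading comes with each control period).
- env.read_camera(name): name is "scene" or "top" or "wrist"; returns the picture (400x640x3 uint8, red, green, blue); there is no depth.
- env.camera_params(name): a dict with "fx", "fy", "cx", "cy" (pixels), "extrinsics" (4x4, takes a point from world to camera coordinates). Camera axes: x right, y up, looking along -z (the intrinsics and any distortion apply to the point x, -y, -z); pixel columns grow to the right and rows downward; lengths in m; the calibration is good to about 2 mm. A picture is of the moment at which its call begins: read the wrist's pose just before it. camera_params takes no time and is no camera call; for the wrist camera it gives the pose at the moment of the call.
- env.sign_off(): hands the job in; it is judged then, once.
The state is a dict: "time_s": time; "qpos": joint angles; "joint_velocities": joint speeds; "effort": joint torques, N m; "tool_pos": TCP position; "tool_rot": TCP orientation; "force": force on the tool from outside, world axes, zero at the start; "wrist_torque": the same for the moment, N m; "grip_width": finger opening in m; "grasp_force": force on a finger pad.
Only numpy, scipy, OpenCV 4.12 (cv2) and the standard library are available. Lean on these libraries where they do the work, as an engineer would, in place of code of your own. Each camera call takes 0.05 s, during which the arm holds its last target. There are 200 camera calls.

TASK

Take the wooden tote off the hook stand on which it hangs and hang it by its handle on both arms of the empty stand, with the two wooden blocks still in it. Keep it level and in your grip all the way - never set it down on the bench or let it drop; let go only once its handle rests on the arms behind their upturned tips. Leave the other things on the bench where they are.

Things in the scene. Friction and masses are not known exactly. Their poses are not given: they have to be found in the camera images.
- tote_handle (a point): Centre of the tote's handle: a level dark wooden slat along the tote's y axis, 14 wide (x), 24 high (z), 184 long between two upright end boards (at y = -96 and +96, 8 thick, 50 wide, tops 13 above this point). Grip it in its middle, across x. Underneath it is free air down to the tray; the tote's underside is 117 below this point.
- stand_from_seat (a point): Seat of the stand on which the tote hangs at the start: where the handle's centre is when it rests midway on the arms. The arms' tops are 12 below this point. To unhook, lift the handle more than 20, then draw it out along the stand's -x: 140 clears the tray and end boards of the tips. Hang it up the same way in reverse.
- stand_to_seat (a point): Seat of the empty stand: where the handle's centre is when it rests midway on this stand's arms, 12 above their tops. The handle must lie across both arms, between the upturned tips and the cross-beam.
- caul1_centre (a point): Centre of a loose wooden block lying in the tote's tray, 26 by 130 by 20 high, 50 g.
- caul2_centre (a point): Centre of the second such block, in the tray too.
- tote: Plywood carpenter's tote, 0.25 to 0.5 kg plus blocks; open tray 110 (x) by 200 (y), walls 35 high, 6 thick, with the handle slat above it. Origin at the centre of its underside, 117 below the handle's centre; z up. Symmetric: either way round will do.
- stand_to: The empty stand, bolted down, the same as the other one in all but height: the arms' tops are 205 above the bench. Origin on the bench straight below its seat, same axes.
- stand_from: The tote's first stand, bolted down: post, cross-beam (front at x = +95, top level with the arms), base plate 20 high behind x = +50, and two level flat steel arms along -x at y = -55 and +55, 8 wide, tops 235 above the bench. At x = -30 to -38 each arm has an upturned tip 20 high. Origin on the bench below the seat; turned up to 0.35 rad about vertical.
- table: The wooden workbench; its top is at height 0.
- tape: Bystander: roll of masking tape lying flat, outside diameter 110, 48 high (mm); origin at its underside.
- jar: Bystander: small glass jar with a steel lid, diameter 66, 68 high (mm); origin at its underside.
- offcut: Bystander: plain wooden offcut lying flat, 60 by 140, 30 high (mm); origin at its underside.
- clamp: Bystander: steel F-clamp lying flat, 270 long, jaws 90, 26 high (mm); origin at its underside.
- hammer: Bystander: hammer lying on the bench, left side, about 250 long, under 40 high (mm); origin at its underside.
- screwdriver: Bystander: screwdriver lying on the bench, right side, about 200 long, under 40 high (mm); origin at its underside.
Not all that is in view belongs to the job. What is shaped like the tote but pink is not meant. What is shaped like the stand_to but red is not meant.

How it is judged:
By the outcome, as a careful person would: the job done as asked, in the order asked, and still so for the second after the job is handed in, with the robot touching nothing.
It also fails if it takes over 56 s, if anything falls off the work surface, if the arm or the gripper's body presses on something with over 40 N, if the wrist force passes 120 N, or if a joint passes its speed limit or range.

## Working session

There is one attempt and no reset: what is moved stays moved. The work goes in short steps, Python scripts to look and compute and a tool call to move; the robot and the scene stay as the last step left them, time stands still between calls to the robot, and variables do not carry over. Pictures are saved under pics/ and viewed, at most 10 in all, crops included, and the job is handed in when it is done.

Besides the shell and the picture viewer there is one more tool, called after "Call:" as name(argument=value, ...) on one line, values as JSON. jog_arm: Moves the arm, as the interface text tells. Its arguments: {"type":"object","properties":{"motion":{"type":"array"},"claw":{"type":"number"},"squeeze":{"type":"number"}},"required":["motion"]}

```bash
mkdir -p pics; ls; python3 - <<'E'
from cell import env
import cv2,numpy as np
o=env.get_obs(); print({k:np.round(v,3).tolist() for k,v in o.items()}, env.grip_point_offset)
for n in ["scene","top"]:
    im=env.read_camera(n); cv2.imwrite(f"pics/{n}0.png",im[:,:,::-1])
    p=env.camera_params(n); print(n,{k:np.round(v,4).tolist() for k,v in p.items()})
E
```

```text
pics
{'time_s': 0.0, 'qpos': [72.6, 18.44, -4.017, 83.174, 1.293, 78.538, -3.258], 'joint_velocities': [-0.083, 0.082, -0.065, 0.069, 0.111, -0.042, 0.03], 'effort': [-0.0, -49.129, -0.405, -31.253, -0.064, 0.044, 0.0], 'tool_pos': [0.203, -0.617, 0.221], 'tool_rot': [-179.893, 0.004, 18.212], 'force': [0.663, 0.231, -0.522], 'wrist_torque': [0.089, -0.003, 0.002], 'grasp_force': 0.0, 'grip_width': 0.087} 0.0187
scene {'fx': 435.9322, 'fy': 435.9322, 'cx': 315.829, 'cy': 195.4179, 'extrinsics': [[0.665, 0.7468, 0.0042, -0.2483], [-0.4451, 0.3918, 0.8052, 0.0667], [0.5997, -0.5373, 0.5929, -1.7998], [0.0, 0.0, 0.0, 1.0]]}
top {'fx': 469.6182, 'fy': 469.6182, 'cx': 316.318, 'cy': 199.8883, 'extrinsics': [[0.0253, -0.9997, 0.0029, -0.0371], [0.9932, 0.0254, 0.1132, -0.42], [-0.1133, -0.0, 0.9936, -1.7913], [0.0, 0.0, 0.0, 1.0]]}
```

View pics/scene0.png

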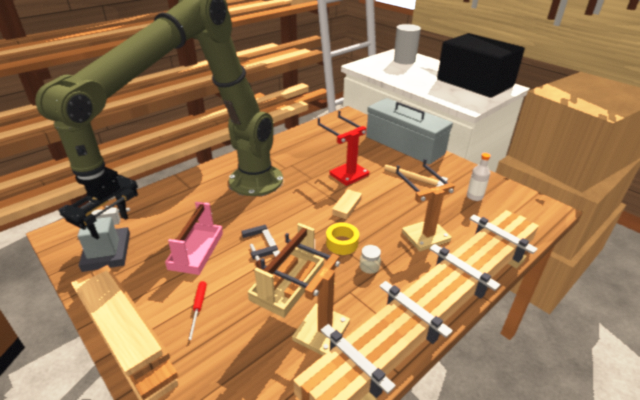

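View pics/top0.png

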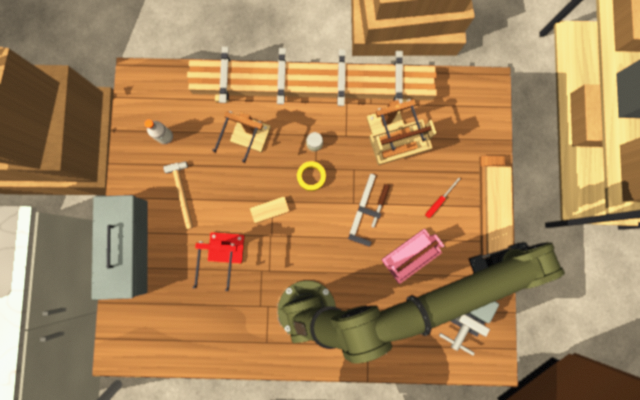

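Scene view: the wooden tote hangs at about (288,268) on the stand with its post at (325,300). An empty wooden stand is at about (430,210), a red stand at (350,155) and a pink tote at (195,240). In the top view the wooden tote is at (403,133), the empty wooden stand at (245,133), the red stand at (222,247) and the pink tote at (412,255). The wooden tote and the uncoloured empty stand fit the description, because pink and red are excluded. I'll confirm this in enlarged crops.

```bash
python3 - <<'E'
import cv2,numpy as np
t=cv2.imread("pics/top0.png"); s=cv2.imread("pics/scene0.png")
def c(im,x,y,w,h,f):return cv2.resize(im[y:y+h,x:x+w],None,fx=f,fy=f,interpolation=cv2.INTER_CUBIC)
def grid(im,x,y,f,st=10):
    for i in range(0,im.shape[1]//f,st):
        cv2.line(im,(i*f,0),(i*f,5),(255,255,255),1); cv2.putText(im,str(x+i),(i*f,14),0,.3,(255,255,255),1)
    for i in range(0,im.shape[0]//f,st):
        cv2.line(im,(0,i*f),(5,i*f),(255,255,255),1); cv2.putText(im,str(y+i),(0,i*f+4),0,.3,(255,255,255),1)
    return im
a=grid(c(t,360,90,80,80,5),360,90,5); b=grid(c(t,205,100,80,80,5),205,100,5)
d=grid(c(s,245,220,110,80,4)[:300,:400],245,220,4); e=grid(c(s,380,150,100,75,4),380,150,4)
cv2.imwrite("pics/crop.png",np.vstack([np.hstack([a,b])[:300+100],np.hstack([d,e])])[:700])
print(cv2.imread("pics/crop.png").shape)
o=np.vstack([np.hstack([a,b])[:330],np.hstack([d,e])[:270]]); cv2.imwrite("pics/crop.png",o)
E
```

```text
(700, 800, 3)
```

View pics/crop.png

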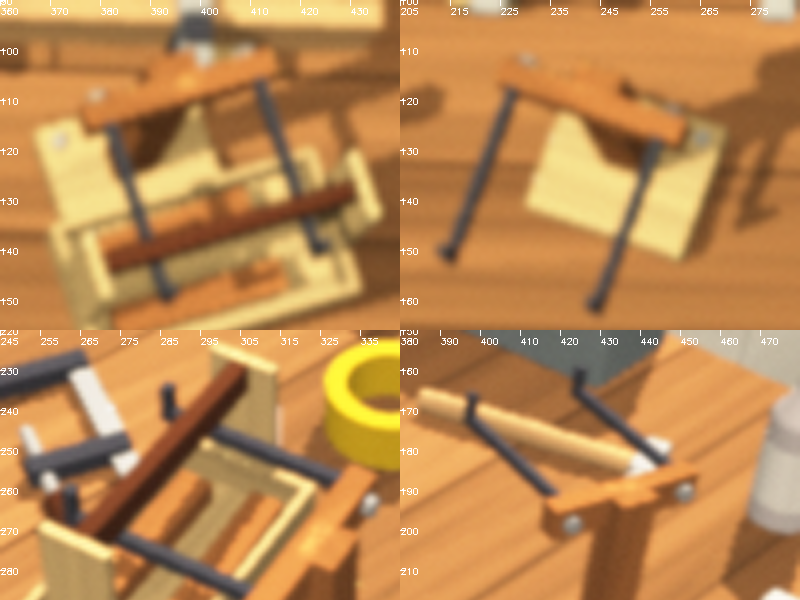

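```bash
cat > h.py <<'E'
from cell import env
import cv2,numpy as np
def ray(n,u,v,P=None):
    p=P or env.camera_params(n); E=np.array(p["extrinsics"]); R=E[:3,:3]
    d=R.T@np.array([(u-p["cx"])/p["fx"],-(v-p["cy"])/p["fy"],-1.]); return -R.T@E[:3,3],d
def onz(n,u,v,z,P=None):
    c,d=ray(n,u,v,P); return c+d*(z-c[2])/d[2]
def proj(n,X,P=None):
    p=P or env.camera_params(n); E=np.array(p["extrinsics"]); q=E[:3,:3]@np.array(X)+E[:3,3]
    return p["cx"]+p["fx"]*q[0]/-q[2], p["cy"]-p["fy"]*q[1]/-q[2]
E
python3 - <<'E'
from h import *
im=cv2.imread("pics/top0.png"); hsv=cv2.cvtColor(im,cv2.COLOR_BGR2HSV).astype(int)
def px(m,box):
    x0,y0,x1,y1=box; k=np.zeros(m.shape,np.uint8); k[y0:y1,x0:x1]=m[y0:y1,x0:x1]
    n,l,s,c=cv2.connectedComponentsWithStats(k); return [(s[i],c[i],np.argwhere(l==i)[:,::-1]) for i in range(1,n) if s[i][4]>25]
B,G,R=[im[:,:,i].astype(int) for i in range(3)]
dark=((R<95)&(abs(R-B)<35)).astype(np.uint8)
brown=((R<150)&(R-B>40)&(hsv[:,:,0]<9)).astype(np.uint8)
print("cam",ray("top",0,0)[0])
for nm,m,box,z in [("to",dark,(208,112,262,165),.205),("from",dark,(376,102,430,153),.235),("handle",brown,(376,122,440,150),.259)]:
    for s,c,p in px(m,box):
        W=np.array([onz("top",*q,z)[:2] for q in p]); mu=W.mean(0); v=np.linalg.svd(W-mu)[2][0]
        if v[0]<0: v=-v
        t=(W-mu)@v
        print(nm,s,"mean",mu.round(4),"dir",v.round(3),"deg",np.degrees(np.arctan2(v[1],v[0])).round(1),"ext",t.min().round(4),t.max().round(4))
E
```

```text
cam [ 0.21521642 -0.02640468  1.82746106]
```

```bash
python3 - <<'E'
from h import *
im=cv2.imread("pics/top0.png")[:,:,::-1]
for v in (125,135,145): print(v,[tuple(map(int,im[v,u])) for u in range(214,228)] )
for v in (135,150): print(v,[tuple(map(int,im[v,u])) for u in range(244,258)])
print([tuple(map(int,im[v,405])) for v in range(128,146)])
print([tuple(map(int,im[115,u])) for u in range(378,388)])
E
```

```text
125 [(201, 134, 72), (202, 136, 74), (203, 136, 74), (203, 136, 73), (203, 136, 73), (202, 135, 72), (203, 136, 74), (199, 134, 74), (183, 124, 75), (144, 106, 76), (99, 84, 73), (98, 80, 66), (143, 97, 60), (187, 124, 67)]
135 [(174, 114, 62), (174, 114, 61), (174, 115, 61), (171, 113, 61), (160, 108, 65), (129, 96, 71), (95, 80, 73), (83, 71, 65), (108, 76, 55), (145, 95, 54), (165, 108, 57), (169, 111, 59), (170, 111, 60), (169, 109, 59)]
145 [(176, 117, 67), (148, 104, 71), (106, 86, 73), (87, 75, 67), (116, 82, 59), (160, 107, 62), (181, 120, 65), (184, 121, 65), (185, 122, 65), (184, 122, 66), (184, 122, 66), (183, 121, 64), (185, 121, 66), (185, 121, 66)]
135 [(246, 226, 143), (246, 225, 142), (247, 227, 144), (246, 224, 141), (245, 221, 138), (244, 216, 134), (241, 210, 129), (224, 185, 115), (168, 138, 94), (106, 92, 77), (114, 99, 77), (180, 149, 93), (233, 196, 119), (241, 211, 130)]
150 [(214, 145, 79), (207, 140, 77), (184, 126, 77), (131, 99, 76), (97, 80, 70), (128, 92, 66), (177, 118, 68), (199, 133, 72), (201, 138, 75), (198, 138, 76), (199, 143, 80), (202, 150, 86), (209, 162, 96), (220, 177, 105)]
[(171, 109, 56), (185, 113, 56), (180, 109, 54), (168, 101, 50), (150, 88, 44), (135, 75, 40), (129, 67, 36), (125, 64, 35), (116, 61, 34), (111, 72, 42), (138, 107, 63), (166, 135, 80), (178, 146, 86), (180, 147, 87), (175, 143, 86), (170, 131, 76), (180, 124, 67), (195, 123, 63)]
[(163, 99, 49), (164, 102, 53), (145, 96, 59), (119, 88, 70), (106, 84, 72), (109, 80, 63), (111, 72, 45), (112, 67, 34), (116, 69, 34), (105, 63, 31)]
```

```bash
python3 - <<'E'
from h import *
im=cv2.imread("pics/top0.png")
B,G,R=[im[:,:,i].astype(int) for i in range(3)]
dark=((R<140)&(R-B<58)&(R/(G+1)<1.42))
brown=((R<150)&(R-B>50)&(R-B<100)&(R/(G+1)>1.72))
for nm,m,box,z in [("to",dark,(208,112,262,166),.205),("from",dark,(376,100,430,153),.235),("handle",brown,(376,122,436,150),.25)]:
    x0,y0,x1,y1=box; k=np.zeros(m.shape,np.uint8); k[y0:y1,x0:x1]=m[y0:y1,x0:x1]
    n,l,s,c=cv2.connectedComponentsWithStats(k)
    for i in range(1,n):
        if s[i][4]<20: continue
        p=np.argwhere(l==i)[:,::-1]
        W=np.array([onz("top",*q,z)[:2] for q in p]); mu=W.mean(0); v=np.linalg.svd(W-mu)[2][0]
        if v[0]<0: v=-v
        t=(W-mu)@v; w=(W-mu)@[-v[1],v[0]]
        print(nm,s[i].tolist(),"mean",mu.round(4),"deg",np.degrees(np.arctan2(v[1],v[0])).round(1),"lo",(mu+t.min()*v).round(4),"hi",(mu+t.max()*v).round(4),"wid",w.std().round(4))
E
```

```text
to [213, 118, 15, 34, 86] mean [0.621 0.318] deg -18.1 lo [0.5637 0.3368] hi [0.6842 0.2974] wid 0.0026
to [243, 128, 15, 34, 72] mean [0.5924 0.2123] deg -17.4 lo [0.5301 0.2319] hi [0.6508 0.194 ] wid 0.0026
from [411, 106, 9, 23, 62] mean [ 0.6987 -0.3624] deg 19.3 lo [ 0.6573 -0.3769] hi [ 0.7356 -0.3495] wid 0.0028
from [381, 115, 9, 23, 60] mean [ 0.6657 -0.2586] deg 17.2 lo [ 0.6224 -0.272 ] hi [ 0.7013 -0.2476] wid 0.0028
from [420, 132, 8, 9, 35] mean [ 0.6309 -0.3911] deg -15.1 lo [ 0.616  -0.3871] hi [ 0.6463 -0.3953] wid 0.0061
from [390, 142, 6, 8, 27] mean [ 0.5921 -0.2835] deg 22.1 lo [ 0.581 -0.288] hi [ 0.6045 -0.2785] wid 0.0038
handle [382, 128, 48, 16, 149] mean [ 0.626  -0.3217] deg -72.3 lo [ 0.6019 -0.2462] hi [ 0.6536 -0.4081] wid 0.0033
```

Crops: the wooden tote hangs with its dark handle from (383,143) to (431,128) across arms of a stand with brown beam. It holds two orange blocks. The empty wooden stand's arms run from the beam at (227,118) and (256,128) to the tips at (214,150) and (244,160). Both fit the description. Masks give the handle at about (0.628, -0.327) with yaw 18°, and the empty stand's seat at about (0.580, 0.274) with yaw -18°. Next I raise the arm and turn it.

Call:
jog_arm(motion=[{"z": -3, "az": -8}, {"z": -3, "az": -8}, {"z": -3, "az": -8}, {"z": -3, "az": -8}, {"z": -2, "az": -8}], claw=1)

```text
$.motion[0]: bad value
```

Call:
jog_arm(motion=[{"az": -8}, {"az": -8}, {"az": -8}, {"az": -8}, {"az": -8}])

```text
$.motion[0]: bad value
```

Call:
jog_arm(motion=[{"az": -5}, {"az": -5}, {}, {}, {}])

```text
$.motion[0]: bad value
```

All six numbers have to be given in each row.

Call:
jog_arm(motion=[{"x": 0, "y": 0, "z": -3, "ax": 0, "ay": 0, "az": -8}, {"x": 0, "y": 0, "z": -3, "ax": 0, "ay": 0, "az": -8}, {"x": 0, "y": 0, "z": -3, "ax": 0, "ay": 0, "az": -8}, {"x": 0, "y": 0, "z": -3, "ax": 0, "ay": 0, "az": -8}, {"x": 0, "y": 0, "z": -2, "ax": 0, "ay": 0, "az": -8}], claw=1)

```text
time_s: 0.6
tool_pos: [0.2032, -0.6177, 0.3647]
tool_rot: [179.9, 0.1, 58.5]
force: [0.5, 0.1, 0.5]
grip_width: 0.0872
grasp_force: 0.0
```

Call:
jog_arm(motion=[{"x": 0, "y": 0, "z": 0, "ax": 0, "ay": 0, "az": -8}, {"x": 0, "y": 0, "z": 0, "ax": 0, "ay": 0, "az": -8}, {"x": 0, "y": 0, "z": 0, "ax": 0, "ay": 0, "az": -8}, {"x": 0, "y": 0, "z": 0, "ax": 0, "ay": 0, "az": -8}, {"x": 0, "y": 0, "z": 0, "ax": 0, "ay": 0, "az": -8}])

```text
time_s: 1.1
tool_pos: [0.203, -0.6173, 0.3619]
tool_rot: [-180.0, -0.1, 98.5]
force: [0.4, -0.4, -0.3]
grip_width: 0.0869
grasp_force: 0.0
```

Call:
jog_arm(motion=[{"x": 0, "y": 0, "z": 0, "ax": 0, "ay": 0, "az": -5}, {"x": 0, "y": 0, "z": 0, "ax": 0, "ay": 0, "az": -5}, {"x": 0, "y": 0, "z": 0, "ax": 0, "ay": 0, "az": 0}, {"x": 0, "y": 0, "z": 0, "ax": 0, "ay": 0, "az": 0}, {"x": 0, "y": 0, "z": 0, "ax": 0, "ay": 0, "az": 0}])

```text
time_s: 1.6
tool_pos: [0.2031, -0.6174, 0.3623]
tool_rot: [-180.0, -0.0, 108.1]
force: [-1.0, -0.3, 0.1]
grip_width: 0.087
grasp_force: 0.0
```

Call:
jog_arm(motion=[{"x": 1, "y": 3.3, "z": 0, "ax": 0, "ay": 0, "az": 0}, {"x": 1, "y": 3.3, "z": 0, "ax": 0, "ay": 0, "az": 0}, {"x": 1, "y": 3.3, "z": 0, "ax": 0, "ay": 0, "az": 0}, {"x": 1, "y": 3.3, "z": 0, "ax": 0, "ay": 0, "az": 0}, {"x": 1, "y": 3.3, "z": 0, "ax": 0, "ay": 0, "az": 0}])

```text
time_s: 2.1
tool_pos: [0.3453, -0.5175, 0.3627]
tool_rot: [-180.0, 0.0, 108.1]
force: [0.2, 0.1, 0.3]
grip_width: 0.0873
grasp_force: 0.0
```

Call:
jog_arm(motion=[{"x": 1, "y": 3.3, "z": 0, "ax": 0, "ay": 0, "az": 0}, {"x": 1, "y": 3.3, "z": 0, "ax": 0, "ay": 0, "az": 0}, {"x": 1, "y": 3.3, "z": 0, "ax": 0, "ay": 0, "az": 0}, {"x": 1, "y": 3.3, "z": 0, "ax": 0, "ay": 0, "az": 0}, {"x": 1, "y": 3.3, "z": 0, "ax": 0, "ay": 0, "az": 0}])

```text
time_s: 2.6
tool_pos: [0.4863, -0.4185, 0.3627]
tool_rot: [-180.0, 0.0, 108.1]
force: [0.5, -0.3, -0.5]
grip_width: 0.087
grasp_force: 0.0
```

Call:
jog_arm(motion=[{"x": 1, "y": 3.3, "z": 0, "ax": 0, "ay": 0, "az": 0}, {"x": 1, "y": 3.3, "z": 0, "ax": 0, "ay": 0, "az": 0}, {"x": 1, "y": 3.3, "z": 0, "ax": 0, "ay": 0, "az": 0}, {"x": 1, "y": 3.3, "z": 0, "ax": 0, "ay": 0, "az": 0}, {"x": 0.5, "y": 3, "z": 0, "ax": 0, "ay": 0, "az": 0}])

```text
time_s: 3.1
tool_pos: [0.6265, -0.3241, 0.3627]
tool_rot: [180.0, -0.0, 108.2]
force: [0.1, -0.8, 0.5]
grip_width: 0.0872
grasp_force: 0.0
```

```bash
python3 - <<'E'
from h import *
o=env.get_obs(); print(o["tool_pos"],o["tool_rot"],np.round(o["qpos"],1))
P=env.camera_params("wrist"); im=env.read_camera("wrist"); cv2.imwrite("pics/w1.png",im[:,:,::-1])
print({k:np.round(v,4).tolist() for k,v in P.items()})
print("pred handle",proj("wrist",[.628,-.327,.259],P))
E
```

```text
[ 0.62650062 -0.324127    0.36270729] [ 1.79980693e+02 -1.30072525e-02  1.08222762e+02] [ 42.   26.9 -27.8  58.2  12.3  97.5  36.7]
{'fx': 288.5124, 'fy': 288.5124, 'cx': 320.1984, 'cy': 196.4281, 'extrinsics': [[0.95, 0.3123, -0.0012, -0.4935], [-0.3016, 0.9165, -0.2628, 0.555], [-0.081, 0.25, 0.9648, -0.393], [0.0, 0.0, 0.0, 1.0]]}
pred handle (np.float64(320.9574499907684), np.float64(198.70179146931977))
```

View pics/w1.png

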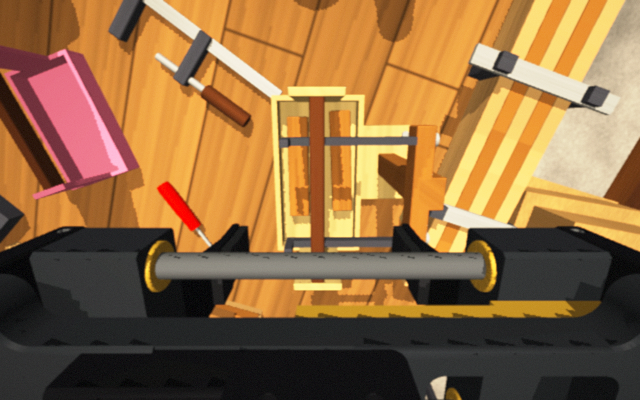

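Wrist view: the handle runs vertically at u≈317 between end boards at v≈92 and v≈286. The stand arms cross it at v≈141 and v≈242, and both blocks are in the tray. I'll measure the handle edges.

```bash
python3 - <<'E'
from h import *
im=cv2.imread("pics/w1.png")
B,G,R=[im[:,:,i].astype(int) for i in range(3)]
P=env.camera_params("wrist")
br=(R<165)&(R/(G+1)>1.6)
for v in (110,125,155,170,185,200,215,230):
    u=[k for k in range(300,332) if br[v,k]]
    if u: print(v,u[0],u[-1],onz("wrist",u[0]-.5,v,.259,P).round(4)[:2],onz("wrist",u[-1]+.5,v,.259,P).round(4)[:2])
dk=(R<110)&(R-B<40)
for u in (300,305,340,348):
    for a,b in ((130,150),(232,250)):
        w=[v for v in range(a,b) if dk[v,u]]
        if w: print("arm",u,w[0],w[-1],onz("wrist",u,np.mean(w),.235,P).round(4)[:2])
print([tuple(im[v,316][::-1].tolist()) for v in range(92,102)],[tuple(im[v,317][::-1].tolist()) for v in range(276,292)])
for v in (97,283): print(v,onz("wrist",317,v,.255,P).round(4))
E
```

```text
110 310 323 [ 0.5969 -0.2481] [ 0.6086 -0.2442]
125 306 331 [ 0.5975 -0.2614] [ 0.6194 -0.254 ]
155 306 331 [ 0.6056 -0.2867] [ 0.6281 -0.2792]
170 307 323 [ 0.6108 -0.2996] [ 0.6257 -0.2946]
185 310 323 [ 0.6178 -0.3122] [ 0.6302 -0.308 ]
200 308 323 [ 0.6205 -0.3267] [ 0.6349 -0.3219]
215 311 323 [ 0.6279 -0.3401] [ 0.6398 -0.3361]
230 311 323 [ 0.6327 -0.3548] [ 0.6447 -0.3508]
arm 300 138 144 [ 0.5961 -0.2785]
arm 300 238 246 [ 0.6285 -0.3809]
arm 305 137 144 [ 0.6006 -0.2764]
arm 305 238 245 [ 0.6334 -0.3786]
arm 340 137 144 [ 0.6333 -0.2655]
arm 340 238 245 [ 0.6692 -0.3666]
arm 348 138 143 [ 0.6407 -0.263 ]
arm 348 238 245 [ 0.6774 -0.3639]
[(254, 247, 155), (254, 247, 157), (255, 245, 149), (251, 226, 125), (182, 128, 64), (149, 75, 34), (154, 75, 33), (155, 76, 30), (158, 78, 35), (155, 78, 33)] [(103, 103, 94), (94, 91, 88), (82, 73, 66), (106, 66, 45), (131, 63, 27), (141, 69, 30), (185, 125, 62), (248, 221, 120), (255, 248, 154), (254, 247, 153), (254, 246, 154), (254, 247, 154), (255, 248, 154), (255, 247, 149), (207, 163, 80), (156, 98, 45)]
97 [ 0.5996 -0.2355  0.255 ]
283 [ 0.6579 -0.4106  0.255 ]
```

Call:
jog_arm(motion=[{"x": 0, "y": 0.2, "z": 2, "ax": 0, "ay": 0, "az": 0}, {"x": 0, "y": 0, "z": 3, "ax": 0, "ay": 0, "az": 0}, {"x": 0, "y": 0, "z": 3, "ax": 0, "ay": 0, "az": 0}, {"x": 0, "y": 0, "z": 2, "ax": 0, "ay": 0, "az": 0}, {"x": 0, "y": 0, "z": 0, "ax": 0, "ay": 0, "az": 0}])

```text
time_s: 3.65
tool_pos: [0.6251, -0.3251, 0.2585]
tool_rot: [-179.7, -0.2, 108.2]
force: [0.0, -0.5, -0.1]
grip_width: 0.0872
grasp_force: 0.0
```

Call:
jog_arm(motion=[{"x": 0, "y": 0, "z": 1.5, "ax": 0, "ay": 0, "az": 0}, {"x": 0, "y": 0, "z": 1, "ax": 0, "ay": 0, "az": 0}, {"x": 0, "y": 0, "z": 1, "ax": 0, "ay": 0, "az": 0}, {"x": 0, "y": 0, "z": 0, "ax": 0, "ay": 0, "az": 0}, {"x": 0, "y": 0, "z": 0, "ax": 0, "ay": 0, "az": 0}])

```text
time_s: 4.15
tool_pos: [0.6271, -0.3254, 0.2276]
tool_rot: [180.0, 0.0, 108.2]
force: [-0.5, -0.1, 0.0]
grip_width: 0.0872
grasp_force: 0.0
```

Call:
jog_arm(motion=[{"x": 0, "y": 0, "z": 0, "ax": 0, "ay": 0, "az": 0}, {"x": 0, "y": 0, "z": 0, "ax": 0, "ay": 0, "az": 0}, {"x": 0, "y": 0, "z": 0, "ax": 0, "ay": 0, "az": 0}, {"x": 0, "y": 0, "z": 0, "ax": 0, "ay": 0, "az": 0}, {"x": 0, "y": 0, "z": 0, "ax": 0, "ay": 0, "az": 0}], claw=-1, squeeze=45)

```text
time_s: 4.65
tool_pos: [0.6271, -0.3254, 0.2277]
tool_rot: [180.0, 0.0, 108.2]
force: [-0.5, 0.7, 0.6]
grip_width: 0.0551
grasp_force: 0.0
```

Call:
jog_arm(motion=[{"x": 0, "y": 0, "z": 0, "ax": 0, "ay": 0, "az": 0}, {"x": 0, "y": 0, "z": 0, "ax": 0, "ay": 0, "az": 0}, {"x": 0, "y": 0, "z": 0, "ax": 0, "ay": 0, "az": 0}, {"x": 0, "y": 0, "z": 0, "ax": 0, "ay": 0, "az": 0}, {"x": 0, "y": 0, "z": 0, "ax": 0, "ay": 0, "az": 0}])

```text
time_s: 5.15
tool_pos: [0.6262, -0.3258, 0.2276]
tool_rot: [-179.9, 0.0, 108.2]
force: [-3.1, -0.9, 1.6]
grip_width: 0.0151
grasp_force: 1.5
```

Call:
jog_arm(motion=[{"x": 0, "y": 0, "z": 0, "ax": 0, "ay": 0, "az": 0}, {"x": 0, "y": 0, "z": 0, "ax": 0, "ay": 0, "az": 0}, {"x": 0, "y": 0, "z": 0, "ax": 0, "ay": 0, "az": 0}, {"x": 0, "y": 0, "z": 0, "ax": 0, "ay": 0, "az": 0}, {"x": 0, "y": 0, "z": 0, "ax": 0, "ay": 0, "az": 0}])

```text
time_s: 5.65
tool_pos: [0.6269, -0.3257, 0.2276]
tool_rot: [-180.0, 0.0, 108.2]
force: [-2.5, -0.9, 0.3]
grip_width: 0.0136
grasp_force: 45.0
```

Call:
jog_arm(motion=[{"x": 0, "y": 0, "z": -0.5, "ax": 0, "ay": 0, "az": 0}, {"x": 0, "y": 0, "z": -1, "ax": 0, "ay": 0, "az": 0}, {"x": 0, "y": 0, "z": -1.5, "ax": 0, "ay": 0, "az": 0}, {"x": 0, "y": 0, "z": -1.5, "ax": 0, "ay": 0, "az": 0}, {"x": 0, "y": 0, "z": -0.5, "ax": 0, "ay": 0, "az": 0}])

```text
time_s: 6.15
tool_pos: [0.6284, -0.3254, 0.281]
tool_rot: [179.8, 0.2, 108.2]
force: [0.8, -0.1, -4.4]
grip_width: 0.0136
grasp_force: 45.0
```

Call:
jog_arm(motion=[{"x": 0, "y": 0, "z": 0, "ax": 0, "ay": 0, "az": 0}, {"x": 0, "y": 0, "z": 0, "ax": 0, "ay": 0, "az": 0}, {"x": 0, "y": 0, "z": 0, "ax": 0, "ay": 0, "az": 0}, {"x": 0, "y": 0, "z": 0, "ax": 0, "ay": 0, "az": 0}, {"x": 0, "y": 0, "z": 0, "ax": 0, "ay": 0, "az": 0}])

```text
time_s: 6.65
tool_pos: [0.6268, -0.3253, 0.277]
tool_rot: [-180.0, -0.0, 108.2]
force: [0.8, 0.3, -4.7]
grip_width: 0.0134
grasp_force: 45.0
```

```bash
python3 - <<'E'
from h import *
o=env.get_obs(); print(o["tool_pos"],o["tool_rot"],o["force"],o["wrist_torque"],o["grip_width"])
a=env.read_camera("scene")[:,:,::-1]; b=env.read_camera("wrist")[:,:,::-1]
cv2.imwrite("pics/m1.png",np.hstack([cv2.resize(a[190:340,200:400],None,fx=2,fy=2,interpolation=2),cv2.resize(b[0:300,120:520],None,fx=1,fy=1)]))
E
```

```text
[ 0.6268318  -0.32530713  0.27695356] [-1.79961155e+02 -3.51348038e-02  1.08210771e+02] [ 0.84616741  0.2856966  -4.71734269] [-0.0505675  -0.1503592  -0.04851803] 0.013359167164868136
```

View pics/m1.png

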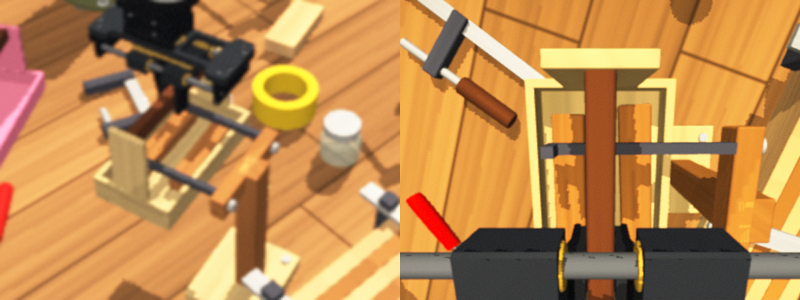

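The tote is gripped 49 mm above its seat, level, and both blocks are in the tray. Before carrying it, I'll check where the red stand and pink tote lie relative to my path.

```bash
python3 - <<'E'
from h import *
for nm,u,v in [("beamL",198,243),("postT",214,241),("postR",240,245),("tipL",196,287),("tipR",229,289),("plateTopR",243,233),("plateBotR",243,262),("plateBL",208,262)]:
    print(nm,[onz("top",u,v,z).round(3)[:2].tolist() for z in (0.02,.2)])
for u,v in [(385,262),(440,238),(428,228),(398,282)]: print("pink",onz("top",u,v,.1).round(3)[:2])
for u,v in [(175,163),(189,227),(146,195)]: print("hammer/box",onz("top",u,v,.02).round(3)[:2])
# candidate approach
s=np.array([.580,.274]);d=np.array([np.cos(np.radians(-17.9)),np.sin(np.radians(-17.9))]);n=np.array([-d[1],d[0]])
for k in (.14,.16): 
    c=s-k*d; print(k,c.round(3),[(c+a*d+b*n).round(3).tolist() for a,b in ((-.055,-.1),(-.055,.1),(.055,.1),(.055,-.1))])
E
```

```text
beamL [[0.243, 0.423], [0.241, 0.378]]
postT [[0.253, 0.362], [0.249, 0.323]]
postR [[0.24, 0.261], [0.237, 0.233]]
tipL [[0.077, 0.421], [0.091, 0.377]]
tipR [[0.073, 0.296], [0.087, 0.264]]
plateTopR [[0.286, 0.252], [0.279, 0.224]]
plateBotR [[0.176, 0.247], [0.18, 0.22]]
plateBL [[0.172, 0.381], [0.177, 0.34]]
pink [ 0.191 -0.283]
pink [ 0.283 -0.484]
pink [ 0.319 -0.44 ]
pink [ 0.12  -0.331]
hammer/box [0.552 0.529]
hammer/box [0.304 0.46 ]
hammer/box [0.423 0.634]
0.14 [0.447 0.317] [[0.364, 0.239], [0.425, 0.429], [0.53, 0.395], [0.468, 0.205]]
0.16 [0.428 0.323] [[0.345, 0.245], [0.406, 0.435], [0.511, 0.401], [0.449, 0.211]]
```

The red stand's beam front is at x ≤ 0.29, and the tote's approach footprint stays at x ≥ 0.345, so the path is clear. Next I withdraw the tote, then raise and turn it.

Call:
jog_arm(motion=[{"x": 0, "y": -0.5, "z": 0, "ax": 0, "ay": 0, "az": 0}, {"x": 0, "y": -1, "z": 0, "ax": 0, "ay": 0, "az": 0}, {"x": 0, "y": -2, "z": 0, "ax": 0, "ay": 0, "az": 0}, {"x": 0, "y": -2.5, "z": 0, "ax": 0, "ay": 0, "az": 0}, {"x": 0, "y": -2.5, "z": 0, "ax": 0, "ay": 0, "az": 0}])

```text
time_s: 7.25
tool_pos: [0.5446, -0.3525, 0.2776]
tool_rot: [-180.0, 0.0, 108.2]
force: [-0.2, -0.6, -4.9]
grip_width: 0.0138
grasp_force: 45.0
```

Call:
jog_arm(motion=[{"x": 0, "y": -2.5, "z": 0, "ax": 0, "ay": 0, "az": 0}, {"x": 0, "y": -2.5, "z": 0, "ax": 0, "ay": 0, "az": 0}, {"x": 0, "y": -2, "z": 0, "ax": 0, "ay": 0, "az": 0}, {"x": 0, "y": -1, "z": 0, "ax": 0, "ay": 0, "az": 0}, {"x": 0, "y": -0.5, "z": 0, "ax": 0, "ay": 0, "az": 0}])

```text
time_s: 7.75
tool_pos: [0.4642, -0.3793, 0.278]
tool_rot: [-180.0, 0.1, 108.1]
force: [0.1, -0.0, -5.1]
grip_width: 0.0133
grasp_force: 45.0
```

Call:
jog_arm(motion=[{"x": 0, "y": 0, "z": -0.5, "ax": 0, "ay": 0, "az": 1}, {"x": 0, "y": 0, "z": -1, "ax": 0, "ay": 0, "az": 3}, {"x": 0, "y": 0, "z": -1, "ax": 0, "ay": 0, "az": 4}, {"x": 0, "y": 0, "z": -1, "ax": 0, "ay": 0, "az": 5}, {"x": 0, "y": 0, "z": -1, "ax": 0, "ay": 0, "az": 5}])

```text
time_s: 8.25
tool_pos: [0.4671, -0.3774, 0.3233]
tool_rot: [179.9, -0.0, 90.1]
force: [0.4, 0.0, -5.8]
grip_width: 0.0134
grasp_force: 45.0
```

Call:
jog_arm(motion=[{"x": 0, "y": 0, "z": -1, "ax": 0, "ay": 0, "az": 5}, {"x": 0, "y": 0, "z": -1, "ax": 0, "ay": 0, "az": 5}, {"x": 0, "y": 0, "z": -1, "ax": 0, "ay": 0, "az": 4}, {"x": 0, "y": 0, "z": -0.5, "ax": 0, "ay": 0, "az": 3}, {"x": 0, "y": 0, "z": -0.5, "ax": 0, "ay": 0, "az": 1}])

```text
time_s: 8.75
tool_pos: [0.4671, -0.3775, 0.3632]
tool_rot: [179.9, -0.0, 72.3]
force: [0.3, 0.1, -4.9]
grip_width: 0.0138
grasp_force: 45.0
```

Call:
jog_arm(motion=[{"x": 0.5, "y": -0.1, "z": 0, "ax": 0, "ay": 0, "az": 0}, {"x": 1, "y": -0.2, "z": 0, "ax": 0, "ay": 0, "az": 0}, {"x": 1.5, "y": -0.3, "z": 0, "ax": 0, "ay": 0, "az": 0}, {"x": 2, "y": -0.5, "z": 0, "ax": 0, "ay": 0, "az": 0}, {"x": 2, "y": -0.5, "z": 0, "ax": 0, "ay": 0, "az": 0}])

```text
time_s: 9.25
tool_pos: [0.472, -0.3041, 0.3624]
tool_rot: [-180.0, -0.0, 72.3]
force: [0.3, 0.2, -4.8]
grip_width: 0.0139
grasp_force: 45.0
```

Call:
jog_arm(motion=[{"x": 2, "y": -0.5, "z": 0, "ax": 0, "ay": 0, "az": 0}, {"x": 2, "y": -0.5, "z": 0, "ax": 0, "ay": 0, "az": 0}, {"x": 2, "y": -0.4, "z": 0, "ax": 0, "ay": 0, "az": 0}, {"x": 2, "y": -0.4, "z": 0, "ax": 0, "ay": 0, "az": 0}, {"x": 2, "y": -0.4, "z": 0, "ax": 0, "ay": 0, "az": 0}])

```text
time_s: 9.75
tool_pos: [0.4813, -0.2028, 0.3628]
tool_rot: [180.0, 0.0, 72.2]
force: [0.1, -0.4, -4.7]
grip_width: 0.0134
grasp_force: 45.0
```

Call:
jog_arm(motion=[{"x": 2, "y": -0.4, "z": 0, "ax": 0, "ay": 0, "az": 0}, {"x": 2, "y": -0.4, "z": 0, "ax": 0, "ay": 0, "az": 0}, {"x": 2, "y": -0.4, "z": 0, "ax": 0, "ay": 0, "az": 0}, {"x": 2, "y": -0.4, "z": 0, "ax": 0, "ay": 0, "az": 0}, {"x": 2, "y": -0.5, "z": 0, "ax": 0, "ay": 0, "az": 0}])

```text
time_s: 10.25
tool_pos: [0.4917, -0.1012, 0.3627]
tool_rot: [180.0, 0.0, 72.3]
force: [0.2, 1.2, -5.4]
grip_width: 0.0136
grasp_force: 45.0
```

Call:
jog_arm(motion=[{"x": 2, "y": -0.4, "z": 0, "ax": 0, "ay": 0, "az": 0}, {"x": 2, "y": -0.4, "z": 0, "ax": 0, "ay": 0, "az": 0}, {"x": 2, "y": -0.5, "z": 0, "ax": 0, "ay": 0, "az": 0}, {"x": 2, "y": -0.6, "z": 0, "ax": 0, "ay": 0, "az": 0}, {"x": 2, "y": -0.8, "z": 0, "ax": 0, "ay": 0, "az": 0}])

```text
time_s: 10.75
tool_pos: [0.4962, 0.0021, 0.3626]
tool_rot: [180.0, 0.0, 72.3]
force: [0.4, 1.3, -4.5]
grip_width: 0.014
grasp_force: 45.0
```

Call:
jog_arm(motion=[{"x": 2, "y": -1.2, "z": 0, "ax": 0, "ay": 0, "az": 0}, {"x": 2, "y": -1.2, "z": 0, "ax": 0, "ay": 0, "az": 0}, {"x": 2, "y": -1.2, "z": 0, "ax": 0, "ay": 0, "az": 0}, {"x": 2, "y": -1.2, "z": 0, "ax": 0, "ay": 0, "az": 0}, {"x": 2, "y": -1.2, "z": 0, "ax": 0, "ay": 0, "az": 0}])

```text
time_s: 11.25
tool_pos: [0.469, 0.1157, 0.3626]
tool_rot: [179.9, 0.0, 72.3]
force: [0.4, 0.3, -4.7]
grip_width: 0.0139
grasp_force: 45.0
```

Call:
jog_arm(motion=[{"x": 2, "y": -1.2, "z": 0, "ax": 0, "ay": 0, "az": 0}, {"x": 2, "y": -1.2, "z": 0, "ax": 0, "ay": 0, "az": 0}, {"x": 2, "y": -1.2, "z": 0, "ax": 0, "ay": 0, "az": 0}, {"x": 2, "y": -1.2, "z": 0, "ax": 0, "ay": 0, "az": 0}, {"x": 2, "y": -1.2, "z": 0, "ax": 0, "ay": 0, "az": 0}])

```text
time_s: 11.75
tool_pos: [0.4422, 0.229, 0.3626]
tool_rot: [179.9, 0.1, 72.2]
force: [-0.4, 0.8, -4.3]
grip_width: 0.0136
grasp_force: 45.0
```

Call:
jog_arm(motion=[{"x": 2, "y": -1.2, "z": 0, "ax": 0, "ay": 0, "az": 0}, {"x": 2, "y": -1.2, "z": 0, "ax": 0, "ay": 0, "az": 0}, {"x": 2, "y": -1.2, "z": 0, "ax": 0, "ay": 0, "az": 0}, {"x": 1.5, "y": -1, "z": 0, "ax": 0, "ay": 0, "az": 0}, {"x": 1, "y": -0.7, "z": 0, "ax": 0, "ay": 0, "az": 0}])

```text
time_s: 12.25
tool_pos: [0.417, 0.3267, 0.3627]
tool_rot: [180.0, -0.0, 72.4]
force: [-0.3, -0.3, -4.4]
grip_width: 0.0138
grasp_force: 45.0
```

```bash
python3 - <<'E'
from h import *
o=env.get_obs(); print(o["tool_pos"],o["tool_rot"],o["wrist_torque"],np.round(o["qpos"],1))
P=env.camera_params("wrist"); b=env.read_camera("wrist")[:,:,::-1]; cv2.imwrite("pics/w2.png",b)
import json; json.dump({k:np.array(v).tolist() for k,v in P.items()},open("w2.json","w"))
s=np.array([.580,.274]);d=np.array([np.cos(np.radians(-17.9)),np.sin(np.radians(-17.9))]);n=np.array([-d[1],d[0]])
for y in (-.055,.055):
  for x in (-.034,.095): print(x,y,np.round(proj("wrist",[*(s+x*d+y*n),.205],P),1))
E
```

```text
[0.41695111 0.32671718 0.36267714] [ 1.79972959e+02 -5.51941440e-03  7.23713403e+01] [-0.08505712 -0.056782   -0.00481639] [ 15.5   6.6 -61.   84.7   5.8  92.  -62.8]
-0.034 -0.055 [436.  228.9]
0.095 -0.055 [545.  229.4]
-0.034 0.055 [447.2 134. ]
0.095 0.055 [566.3 134.5]
```

View pics/w2.png

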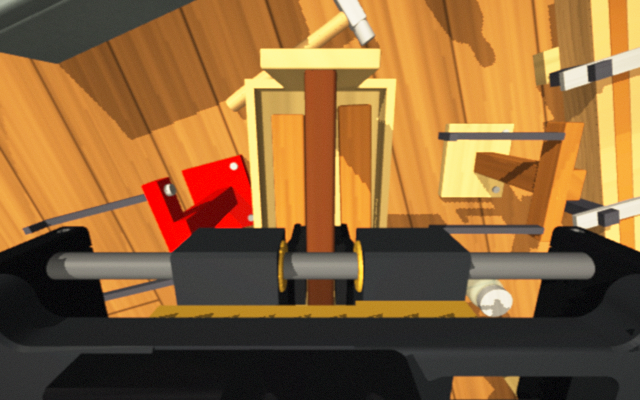

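Wrist view: the empty stand's arms are at v≈135 and v≈230, with tips near u≈440 and 430 and the beam at u≈562 and 543. That is within about 3 px of my prediction, so the seat is confirmed. The tote hangs level with both blocks in it, and the red stand is well clear to the left. Next I lower the tote and slide it in.

Call:
jog_arm(motion=[{"x": 0, "y": 0, "z": 0.5, "ax": 0, "ay": 0, "az": 0}, {"x": 0, "y": 0, "z": 1.5, "ax": 0, "ay": 0, "az": 0}, {"x": 0, "y": 0, "z": 2, "ax": 0, "ay": 0, "az": 0}, {"x": 0, "y": 0, "z": 2, "ax": 0, "ay": 0, "az": 0}, {"x": 0, "y": 0, "z": 2, "ax": 0, "ay": 0, "az": 0}])

```text
time_s: 12.8
tool_pos: [0.4193, 0.3225, 0.2804]
tool_rot: [180.0, 0.1, 72.1]
force: [-0.9, -0.7, -3.7]
grip_width: 0.0134
grasp_force: 45.0
```

Call:
jog_arm(motion=[{"x": 0, "y": 0, "z": 2, "ax": 0, "ay": 0, "az": 0}, {"x": 0, "y": 0, "z": 2, "ax": 0, "ay": 0, "az": 0}, {"x": 0, "y": 0, "z": 1, "ax": 0, "ay": 0, "az": 0}, {"x": 0, "y": 0, "z": 0, "ax": 0, "ay": 0, "az": 0}, {"x": 0, "y": 0, "z": 0, "ax": 0, "ay": 0, "az": 0}])

```text
time_s: 13.3
tool_pos: [0.4194, 0.324, 0.2328]
tool_rot: [180.0, -0.0, 72.2]
force: [0.5, 0.6, -3.6]
grip_width: 0.0135
grasp_force: 45.0
```

```bash
python3 - <<'E'
from h import *
o=env.get_obs(); print(o["tool_pos"],o["tool_rot"],np.round(o["qpos"],1))
a=env.read_camera("scene")[:,:,::-1]
cv2.imwrite("pics/m2.png",cv2.resize(a[100:260,300:500],None,fx=3,fy=3,interpolation=2))
E
```

```text
[0.41942112 0.3239834  0.23277973] [ 1.79976697e+02 -3.27286827e-03  7.21610224e+01] [ 14.9   9.3 -60.4  97.7   8.3  77.8 -64.7]
```

View pics/m2.png

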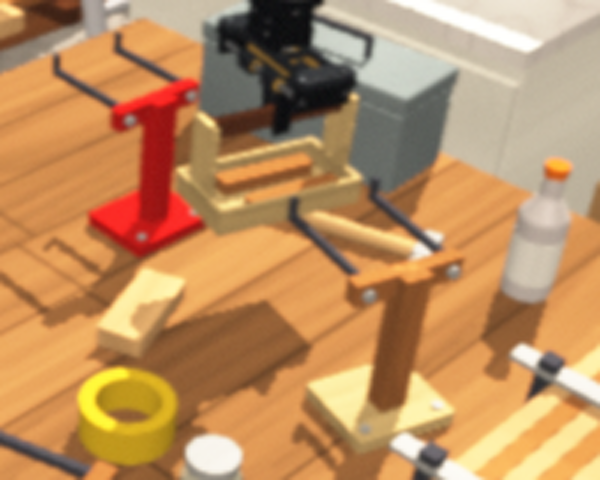

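Scene crop: the tote is level in the grip just in front of the empty stand's tips, with both blocks in it and nothing touched. I'll slide it in 16.9 cm along tool +y.

Call:
jog_arm(motion=[{"x": 0, "y": 0.5, "z": 0, "ax": 0, "ay": 0, "az": 0}, {"x": 0, "y": 1, "z": 0, "ax": 0, "ay": 0, "az": 0}, {"x": 0, "y": 2, "z": 0, "ax": 0, "ay": 0, "az": 0}, {"x": 0, "y": 2, "z": 0, "ax": 0, "ay": 0, "az": 0}, {"x": 0, "y": 2, "z": 0, "ax": 0, "ay": 0, "az": 0}])

```text
time_s: 13.85
tool_pos: [0.4926, 0.3005, 0.2327]
tool_rot: [179.9, -0.0, 72.1]
force: [-0.1, -0.5, -4.5]
grip_width: 0.0135
grasp_force: 45.0
```

Call:
jog_arm(motion=[{"x": 0, "y": 2, "z": 0, "ax": 0, "ay": 0, "az": 0}, {"x": 0, "y": 2, "z": 0, "ax": 0, "ay": 0, "az": 0}, {"x": 0, "y": 2, "z": 0, "ax": 0, "ay": 0, "az": 0}, {"x": 0, "y": 1.5, "z": 0, "ax": 0, "ay": 0, "az": 0}, {"x": 0, "y": 1.3, "z": 0, "ax": 0, "ay": 0, "az": 0}])

```text
time_s: 14.35
tool_pos: [0.576, 0.2734, 0.2321]
tool_rot: [-180.0, 0.0, 72.1]
force: [0.8, 0.2, -4.5]
grip_width: 0.0134
grasp_force: 45.0
```

Call:
jog_arm(motion=[{"x": 0, "y": 0.6, "z": 0, "ax": 0, "ay": 0, "az": 0}, {"x": 0, "y": 0, "z": 0, "ax": 0, "ay": 0, "az": 0}, {"x": 0, "y": 0, "z": 0, "ax": 0, "ay": 0, "az": 0}, {"x": 0, "y": 0, "z": 0, "ax": 0, "ay": 0, "az": 0}, {"x": 0, "y": 0, "z": 0, "ax": 0, "ay": 0, "az": 0}])

```text
time_s: 14.85
tool_pos: [0.5793, 0.2732, 0.2328]
tool_rot: [180.0, 0.0, 72.3]
force: [-0.3, 0.0, -5.7]
grip_width: 0.0134
grasp_force: 45.0
```

```bash
python3 - <<'E'
from h import *
o=env.get_obs(); print(o["tool_pos"],o["tool_rot"],o["force"],np.round(o["qpos"],1))
a=env.read_camera("scene")[:,:,::-1]; b=env.read_camera("wrist")[:,:,::-1]
cv2.imwrite("pics/m3.png",np.hstack([cv2.resize(a[125:275,340:500],None,fx=2.5,fy=2.5,interpolation=2),cv2.resize(b[0:375,120:520],None,fx=1,fy=1)]))
E
```

```text
[0.57931864 0.27320576 0.232797  ] [1.79981869e+02 1.04561146e-02 7.22771582e+01] [-0.25562934  0.02988517 -5.66288976] [ 11.9  25.3 -53.5  82.3  20.3  82.5 -59.3]
```

View pics/m3.png

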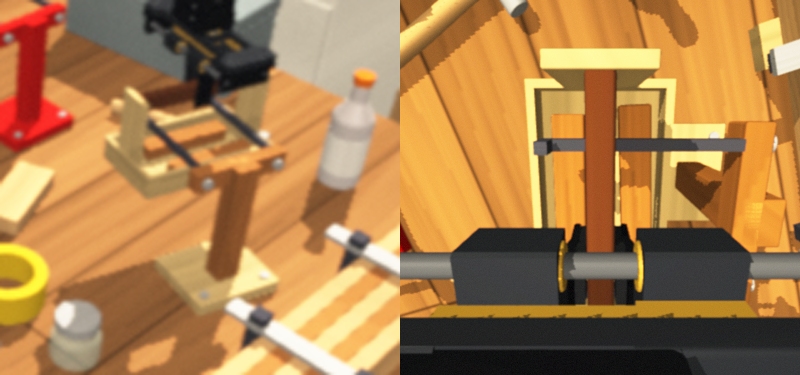

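Wrist view: the handle at u≈600 lies between the tip at u≈541 and the beam at u≈735, square to the arm, the same picture as on the first stand. Next I lower it gently onto the arms.

Call:
jog_arm(motion=[{"x": 0, "y": 0, "z": 0.5, "ax": 0, "ay": 0, "az": 0}, {"x": 0, "y": 0, "z": 0.8, "ax": 0, "ay": 0, "az": 0}, {"x": 0, "y": 0, "z": 0.8, "ax": 0, "ay": 0, "az": 0}, {"x": 0, "y": 0, "z": 0.6, "ax": 0, "ay": 0, "az": 0}, {"x": 0, "y": 0, "z": 0.3, "ax": 0, "ay": 0, "az": 0}])

```text
time_s: 15.45
tool_pos: [0.5796, 0.2723, 0.2012]
tool_rot: [-179.9, 0.1, 72.2]
force: [-0.3, -0.3, -4.5]
grip_width: 0.0137
grasp_force: 45.0
```

Call:
jog_arm(motion=[{"x": 0, "y": 0, "z": 0.1, "ax": 0, "ay": 0, "az": 0}, {"x": 0, "y": 0, "z": 0.1, "ax": 0, "ay": 0, "az": 0}, {"x": 0, "y": 0, "z": 0.1, "ax": 0, "ay": 0, "az": 0}, {"x": 0, "y": 0, "z": 0, "ax": 0, "ay": 0, "az": 0}, {"x": 0, "y": 0, "z": 0, "ax": 0, "ay": 0, "az": 0}])

```text
time_s: 15.95
tool_pos: [0.58, 0.2727, 0.1997]
tool_rot: [180.0, -0.0, 72.2]
force: [1.1, 0.3, -5.0]
grip_width: 0.0138
grasp_force: 45.0
```

Call:
jog_arm(motion=[{"x": 0, "y": 0, "z": 0.1, "ax": 0, "ay": 0, "az": 0}, {"x": 0, "y": 0, "z": 0, "ax": 0, "ay": 0, "az": 0}, {"x": 0, "y": 0, "z": 0.1, "ax": 0, "ay": 0, "az": 0}, {"x": 0, "y": 0, "z": 0, "ax": 0, "ay": 0, "az": 0}, {"x": 0, "y": 0, "z": 0, "ax": 0, "ay": 0, "az": 0}])

```text
time_s: 16.45
tool_pos: [0.58, 0.2727, 0.1976]
tool_rot: [180.0, -0.0, 72.2]
force: [-0.2, -0.5, -4.0]
grip_width: 0.0138
grasp_force: 45.0
```

Call:
jog_arm(motion=[{"x": 0, "y": 0, "z": 0.1, "ax": 0, "ay": 0, "az": 0}, {"x": 0, "y": 0, "z": 0, "ax": 0, "ay": 0, "az": 0}, {"x": 0, "y": 0, "z": 0, "ax": 0, "ay": 0, "az": 0}, {"x": 0, "y": 0, "z": 0, "ax": 0, "ay": 0, "az": 0}, {"x": 0, "y": 0, "z": 0, "ax": 0, "ay": 0, "az": 0}])

```text
time_s: 16.95
tool_pos: [0.5801, 0.2728, 0.1975]
tool_rot: [180.0, -0.0, 72.2]
force: [-3.7, -2.6, 5.3]
grip_width: 0.0138
grasp_force: 45.0
```

The force turned from -4 to +5 N, so the arms now carry the tote. I'll release it.

Call:
jog_arm(motion=[{"x": 0, "y": 0, "z": 0, "ax": 0, "ay": 0, "az": 0}, {"x": 0, "y": 0, "z": 0, "ax": 0, "ay": 0, "az": 0}, {"x": 0, "y": 0, "z": 0, "ax": 0, "ay": 0, "az": 0}, {"x": 0, "y": 0, "z": 0, "ax": 0, "ay": 0, "az": 0}, {"x": 0, "y": 0, "z": 0, "ax": 0, "ay": 0, "az": 0}], squeeze=5)

```text
time_s: 17.45
tool_pos: [0.5801, 0.2728, 0.1974]
tool_rot: [180.0, -0.0, 72.2]
force: [-2.8, -2.2, 5.2]
grip_width: 0.0138
grasp_force: 5.0
```

Call:
jog_arm(motion=[{"x": 0, "y": 0, "z": 0, "ax": 0, "ay": 0, "az": 0}, {"x": 0, "y": 0, "z": 0, "ax": 0, "ay": 0, "az": 0}, {"x": 0, "y": 0, "z": 0, "ax": 0, "ay": 0, "az": 0}, {"x": 0, "y": 0, "z": 0, "ax": 0, "ay": 0, "az": 0}, {"x": 0, "y": 0, "z": 0, "ax": 0, "ay": 0, "az": 0}], claw=0.5)

```text
time_s: 17.95
tool_pos: [0.58, 0.2727, 0.1963]
tool_rot: [-180.0, -0.0, 72.2]
force: [-1.2, -0.5, 0.8]
grip_width: 0.0464
grasp_force: 0.0
```

Call:
jog_arm(motion=[{"x": 0, "y": 0, "z": 0, "ax": 0, "ay": 0, "az": 0}, {"x": 0, "y": 0, "z": 0, "ax": 0, "ay": 0, "az": 0}, {"x": 0, "y": 0, "z": 0, "ax": 0, "ay": 0, "az": 0}, {"x": 0, "y": 0, "z": 0, "ax": 0, "ay": 0, "az": 0}, {"x": 0, "y": 0, "z": 0, "ax": 0, "ay": 0, "az": 0}])

```text
time_s: 18.45
tool_pos: [0.58, 0.2727, 0.1965]
tool_rot: [180.0, 0.0, 72.2]
force: [-0.1, -1.0, -0.0]
grip_width: 0.0653
grasp_force: 0.0
```

```bash
python3 - <<'E'
from h import *
o=env.get_obs(); print(o["tool_pos"],o["tool_rot"],o["force"],o["grip_width"],o["grasp_force"])
E
```

```text
[0.57998364 0.27268262 0.19650053] [1.79998534e+02 6.07734045e-03 7.22101327e+01] [-0.1318567  -1.02555648 -0.00348355] 0.06531391876424236 0.0
```

Released cleanly. Next I retract upward and look.

Call:
jog_arm(motion=[{"x": 0, "y": 0, "z": -1, "ax": 0, "ay": 0, "az": 0}, {"x": 0, "y": 0, "z": -2, "ax": 0, "ay": 0, "az": 0}, {"x": 0, "y": 0, "z": -3, "ax": 0, "ay": 0, "az": 0}, {"x": 0, "y": 0, "z": -3, "ax": 0, "ay": 0, "az": 0}, {"x": 0, "y": 0, "z": -3, "ax": 0, "ay": 0, "az": 0}])

```text
time_s: 18.95
tool_pos: [0.5799, 0.2728, 0.3186]
tool_rot: [180.0, -0.0, 72.2]
force: [0.5, -0.0, 0.1]
grip_width: 0.0653
grasp_force: 0.0
```

Call:
jog_arm(motion=[{"x": 0, "y": 0, "z": -2, "ax": 0, "ay": 0, "az": 0}, {"x": 0, "y": 0, "z": -1, "ax": 0, "ay": 0, "az": 0}, {"x": 0, "y": 0, "z": 0, "ax": 0, "ay": 0, "az": 0}, {"x": 0, "y": 0, "z": 0, "ax": 0, "ay": 0, "az": 0}, {"x": 0, "y": 0, "z": 0, "ax": 0, "ay": 0, "az": 0}])

```text
time_s: 19.45
tool_pos: [0.5796, 0.2722, 0.345]
tool_rot: [-179.9, 0.1, 72.2]
force: [-0.9, -0.8, 0.7]
grip_width: 0.0654
grasp_force: 0.0
```

```bash
python3 - <<'E'
from h import *
o=env.get_obs(); print(o["tool_pos"],o["force"],np.abs(o["joint_velocities"]).max())
a=env.read_camera("scene")[:,:,::-1]; b=env.read_camera("wrist")[:,:,::-1]
cv2.imwrite("pics/m4.png",np.hstack([cv2.resize(a[125:275,340:500],None,fx=2.5,fy=2.5,interpolation=2),cv2.resize(b[0:375,120:520],None,fx=1,fy=1)]))
E
```

```text
[0.5796357  0.27223347 0.34499407] [-0.87776452 -0.79142064  0.73993376] 0.08978318545771417
```

View pics/m4.png

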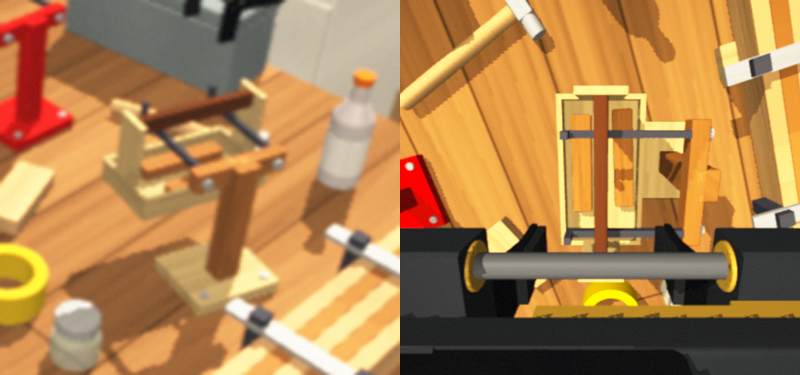

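The tote hangs level on both arms. The handle at u≈600 sits behind the tips at u≈565, both blocks are in the tray, and the gripper is clear.

```bash
python3 -c "
from cell import env
print(env.sign_off())"
```

```text
the job is handed in; nothing more can be done
None
```

The tote hangs level by its handle on both arms of the empty wooden stand, behind the tips, with both blocks still in its tray; the gripper is clear and I handed the job in at about 19.5 s.

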